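# Find the root gap of a plate joint with a star gap gauge

### The job

Measure the gap between the two clamped steel plates with the star gauge held flat and low: slide the thinnest leaf (one dot) in first, practically up to its shoulder to show that it is loose, then work up leaf by leaf until one goes part of the way in and binds squarely on both plates under light finger pressure. Leave the gauge lying there with that leaf snug in the gap so the welder can read it, never force a leaf into the plates, and leave the other things on the table alone.

Things in the scene. Friction and masses are not known exactly. Their poses are not given: they have to be found in the camera images.
- gauge_grip (a point): Middle of the red pinch block of the star gap gauge, on the hub's axis, 36 above the gauge's underside. The block is 50 long, 14 wide (to grip), from 8 to 62 above the underside. x runs along the block to the middle of the leaf fan, y across it, z up. Leaf directions from x, counter-clockwise from above: leaf 1 +67.5, leaf 2 +22.5, leaf 3 -22.5, leaf 4 -67.5 degrees.
- gauge: The gauge, 0.26 kg: a flat brass plate 8 thick lying on the table, four leaves fanned out from a hub 54 across, 45 degrees apart, and a round-ended tail (76 long, 42 wide) to -x. Each leaf is 22 wide to its shoulder, 80 from the axis; its last 26 is a narrow tapered tongue; all tips are 106 from the axis. Origin on the hub's axis, at the underside; axes as gauge_grip.
- gap_edge (a point): Right-hand corner, seen from the robot, of the gap's open mouth: the near end of plate A's edge, at table height. The gap is a straight, parallel slot between two plates lying on the table, 130 long, open towards the robot. x runs along the gap, into it; y across it from plate A to plate B; z up. Its width is unknown, 8 to 13. Both plate ends lie flush, at x = 0.
- plate_a: Plate A, right of the gap, 130 along the gap x 100 x 16 thick, dark steel with a bright ground strip along the gap, and the yellow table clamp that holds it (post 135 to the right of the gap, 85 beyond the mouth, 112 high). Fixed. Origin and axes as gap_edge.
- clamp_b: Mirror-image yellow clamp left of the gap (post at x 85, y 135 of gap_edge) with plate B, 16 thick, that it holds. Fixed. Its origin is the gap_edge corner and tells only where the clamp stands: plate B was pushed up under it by eye, so plate B's edge is not known from it.
- leaf1_tip (a point): Tip of leaf 1 (thinnest, one dot in black on it), half-way up the 8 mm plate; x points outward along the leaf. The tongue has a half-round tip 5 wide and widens by 0.125 mm per mm to 7.9 at its shoulder, 26 from the tip. In a gap of width g it binds on both plates when the tip is 2.5 + (g - 5) / 0.125 mm deep; if that exceeds 26 it is loose.
- leaf2_tip (a point): Tip of leaf 2 (two dots in black on it), half-way up the 8 mm plate; x points outward along the leaf. The tongue has a half-round tip 7 wide and widens by 0.125 mm per mm to 9.8 at its shoulder, 26 from the tip. In a gap of width g it binds on both plates when the tip is 3.5 + (g - 7) / 0.125 mm deep; if that exceeds 26 it is loose.
- leaf3_tip (a point): Tip of leaf 3 (three dots in black on it), half-way up the 8 mm plate; x points outward along the leaf. The tongue has a half-round tip 9 wide and widens by 0.125 mm per mm to 11.7 at its shoulder, 26 from the tip. In a gap of width g it binds on both plates when the tip is 4.5 + (g - 9) / 0.125 mm deep; if that exceeds 26 it is loose.
- leaf4_tip (a point): Tip of leaf 4 (thickest, four dots in black on it), half-way up the 8 mm plate; x points outward along the leaf. The tongue has a half-round tip 11 wide and widens by 0.125 mm per mm to 13.6 at its shoulder, 26 from the tip. In a gap of width g it binds on both plates when the tip is 5.5 + (g - 11) / 0.125 mm deep; if that exceeds 26 it is loose.
- grinder: Angle grinder lying on its back, 0.28 long; a bystander, loose on the table, to be left alone. Origin at its underside.
- pipe_ring: Ring of steel pipe, 90 across, 45 high; a bystander, loose on the table, to be left alone. Origin at its underside.
- tube_offcut: Offcut of 40 x 40 square steel tube, 140 long; a bystander, loose on the table, to be left alone. Origin at its underside.
- chipping_hammer: Chipping hammer, wooden handle, 250 long; a bystander, loose on the table, to be left alone. Origin at its underside.
- wire_brush: Wire brush, wooden back 260 long; a bystander, loose on the table, to be left alone. Origin at its underside.
- spray_can: Blue spray can, 56 across, 170 high; a bystander, loose on the table, to be left alone. Origin at its underside.
- try_square: Try square, 100 dark stock and 150 bright blade; a bystander, loose on the table, to be left alone. Origin at its underside.
Mind the look-alikes: they are no part of the job. Several things have the shape of the gauge; the one meant has the colours described above. Leave any purple look-alike of the clamp_b alone.

How it is judged:
By the outcome, as a careful person would: the job done as asked, in the order asked, and still so for the second after the job is handed in, with the robot touching nothing.
It also fails if it takes over 72 s, if anything falls off the work surface, if the arm or the gripper's body presses on something with over 40 N, if the wrist force passes 120 N, or if a joint passes its speed limit or range.

### The arm

A 6-joint arm with a two-finger parallel gripper is mounted at the origin on the work surface. World frame = base frame: x ahead of the robot, y to its left, z up, the work surface at z = 0. Lengths are in mm, angles in rad, forces in N, time in s.
With the tool pointing down it reaches from about 350 to 975 mm from the base axis. Payload 7.1 kg.
Tool frame: the origin (TCP) lies midway between the tips of the shut fingers; the grasp point (between the pads) lies ctrl.grip_point_offset behind it (ctrl.grip_point_offset is the distance from the TCP to the grasp point, in mm); z points along the fingers, y is the line along which they close (so a half turn about z gives the same grasp; the last joint's range is limited). The gripper opens to 88 mm and grips with 3 to 60 N. Pads are 20 mm wide; open, the fingers measure 115 mm over their backs; the gripper's body (75 mm by 178 mm) begins 61 mm behind the grasp point.
Start: joints at [1.147, 0.423, 1.63, -0, 1.089, -0.019], TCP at [246.114, 574.485, 222.675] pointing down, gripper open.
Joint ranges: [-3, 3], [-0.9, 2.11], [0.09, 2.58], [-1.31, 4.45], [0.11, 2.69], [-2.54, 2.54]. Speed limits (rad/s): [2.39, 2.39, 3.01, 3.14, 3.14, 3.14].

### API

Orientations are given as a rotation vector (axis times angle).
In Python, from workcell import ctrl, get_image, close_job, finder gives the robot as it stands.
- The arm moves only by the tool servo_tool, never from a script. Its argument "deltas" is a list of rows, each a list of 2 entries, a list of its own where there are three numbers: the shift along the tool's x, y, z in mm, then the turn, a rotation vector about the tool's x, y, z in rad. A call has 1 to 5 rows; each row is the pose to reach, as a shift and turn from the pose commanded when the call began, along the tool's axes at that moment; what a row does not reach only later rows make up. A row lasts 1/12 s, in which the tool goes at most 41.7 mm and 7.16 degrees, less where a joint would pass 70% of its speed; a pose out of reach is approached as far as the arm can. A call with a gripper value outside its range is refused whole. "grip" is the closure, from -1 (fully open) to 1 (shut), so that 0 is half open, set as the call begins (left out, the last holds). The fingers move at their own pace and stop on an object; the grip force is fixed at half the most. Time passes only in rows, so rows that repeat a pose let the fingers close. It gives the time, the measured TCP pose, the force, the opening and the grip force at its end, in the units of the state.
- ctrl.get_obs(): the state, without advancing time (a new reading comes with each control period).
- get_image(name): name is "scene" or "side" or "wrist"; returns a dict with "frame" (384x512x3 uint8, blue, green, red), "depth" (384x512 float32, mm along the optical axis (not along the pixel's ray), 0 where there is no reading), "K" (3x3 intrinsics, pixels), "pose" (4x4, takes a point from camera to world coordinates). Camera axes: x right, y down, z forward; pixel columns grow to the right and rows downward; lengths in mm; the calibration is good to about 2 mm. The wrist camera is an equidistant fisheye: a pixel r from the principal point sees the ray r / f radians off the axis. A picture is of the moment at which its call begins.
- close_job(): hands the job in; it is judged then, once.
Trained networks look in a picture, given as the dict that the camera call returned (one of the last four; its "shot" number tells which), for a name from the list of things; names that differ only in an ending like _2 or _b are one class to them, and where a whole thing is asked for, a point or a joint stands for the part that bears it (a point fixed in the world has none). Each returns a list of dicts, best first, with "score" (0 to 1); they miss things now and then, are a little off and sometimes report something else, mostly with a low value. They report only what shows in the picture. A call takes as long as a camera call. They do not tell look-alikes from the thing itself.
- finder.search_frame(query, picture): "rect" ([centre column, centre row, width, height] as shares, 0 to 1, of the picture: columns of its width, rows of its height, round what is visible of it).
- finder.silhouettes(query, picture): "mask" (384x512 bool, what is visible of it) and "rect" ([centre column, centre row, width, height] as shares, 0 to 1, of the picture: columns of its width, rows of its height, round what is visible of it).
The state is a dict: "t": time; "qpos": joint angles; "qvel": joint speeds; "joint_torque": joint torques, N m; "ee_pos": TCP position; "orientation": TCP orientation; "ft_force": force on the tool from outside, world axes, zero at the start; "moment": the same for the moment, N m; "width": finger opening in mm; "grasp_force": force on a finger pad.
Only numpy, scipy, OpenCV 4.12 (cv2) and the standard library are available. Lean on these libraries where they do the work, as an engineer would, in place of code of your own. Each camera call takes 0.05 s, during which the arm holds its last target. There are 200 camera calls.

## Working session

There is one attempt and no reset: what is moved stays moved. The work goes in short steps, Python scripts to look and compute and a tool call to move; the robot and the scene stay as the last step left them, time stands still between calls to the robot, and variables do not carry over. Pictures are saved under pics/ and viewed, at most 10 in all, crops included, and the job is handed in when it is done.

Besides the shell and the picture viewer there is one more tool, called after "Request:" in YAML: its name, and indented under it one key for each argument. servo_tool: Moves the arm, as the interface text tells. Its arguments: {"type":"object","properties":{"deltas":{"type":"array","items":{"type":"array"}},"grip":{"type":"number"}},"required":["deltas"]}

```bash
ls; mkdir -p pics
cat > h.py <<'E'
import numpy as np, cv2
from workcell import ctrl, get_image, close_job, finder
from scipy.spatial.transform import Rotation as R
def pix2w(p,u,v,z=None):
    K=p["K"];T=p["pose"];d=np.array([(u-K[0,2])/K[0,0],(v-K[1,2])/K[1,1],1.])
    if z is None: c=d*p["depth"][int(v),int(u)]; return T[:3,:3]@c+T[:3,3]
    w=T[:3,:3]@d; s=(z-T[2,3])/w[2]; return T[:3,3]+s*w
E
python3 - <<'E'
from h import *
print(ctrl.get_obs(), ctrl.grip_point_offset)
S=get_image("scene");D=get_image("side")
for n,p in (("scene",S),("side",D)):
    cv2.imwrite(f"pics/{n}0.png",cv2.resize(p["frame"],(768,576)))
    print(n,p["K"].round(1).tolist(),p["pose"].round(3).tolist())
    for q in ("gauge","plate_a","clamp_b"):
        for r in finder.search_frame(q,p)[:4]:
            c=r["rect"];u,v=c[0]*512,c[1]*384
            print(n,q,round(r["score"],2),round(u),round(v),round(c[2]*512),round(c[3]*384),pix2w(p,u,v).round(0))
E
```

```text
pics
{'t': 0.0, 'qpos': array([ 1.14699047e+00,  4.23864136e-01,  1.63068049e+00, -4.09011441e-05,
        1.08859006e+00, -1.90111516e-02]), 'qvel': array([ 1.20534345e-03, -1.26941189e-04, -4.80225864e-05, -2.81999498e-04,
       -9.45514086e-04, -2.19644382e-05]), 'joint_torque': array([ 5.93441528e-04, -5.44647467e+01, -2.73659277e+01,  6.42947154e-02,
        2.27014540e-02, -1.35775617e-04]), 'ee_pos': array([245.90937389, 573.9882382 , 221.89088499]), 'orientation': array([-6.31427311e-01, -3.07717284e+00,  2.37536870e-03]), 'ft_force': array([-0.4872194 ,  0.01950882,  0.60081584]), 'moment': array([ 0.01239092, -0.00068863,  0.02090056]), 'grasp_force': 0.0, 'width': 87.45302453625494} 18.700000000000003
scene [[359.3, 0.0, 256.4], [0.0, 359.3, 193.8], [0.0, 0.0, 1.0]] [[-0.506, 0.715, -0.483, 995.19], [0.863, 0.409, -0.298, 296.936], [-0.016, -0.567, -0.823, 881.344], [0.0, 0.0, 0.0, 1.0]]
scene gauge 0.95 259 145 55 43 [ 316. -108.   10.]
scene gauge 0.63 178 168 49 42 [ 517. -282.    6.]
scene gauge 0.43 197 257 77 50 [753. -32.  61.]
scene clamp_b 0.67 349 320 39 42 [743. 344. 168.]
scene clamp_b 0.64 331 254 64 49 [588. 252.  77.]
scene clamp_b 0.6 248 275 64 62 [739. 110.  91.]
side [[389.2, 0.0, 255.2], [0.0, 389.2, 194.6], [0.0, 0.0, 1.0]] [[0.832, -0.37, 0.412, -78.407], [-0.554, -0.541, 0.632, -905.731], [-0.011, -0.755, -0.656, 992.715], [0.0, 0.0, 0.0, 1.0]]
side gauge 0.73 230 252 54 43 [ 311. -150.    7.]
side gauge 0.62 302 256 53 38 [ 499. -295.    5.]
side plate_a 0.96 310 184 48 34 [745. -40.  23.]
side clamp_b 0.93 286 166 43 49 [743. 113.  14.]
side clamp_b 0.91 237 161 40 44 [575. 227.  44.]
```

View pics/scene0.png

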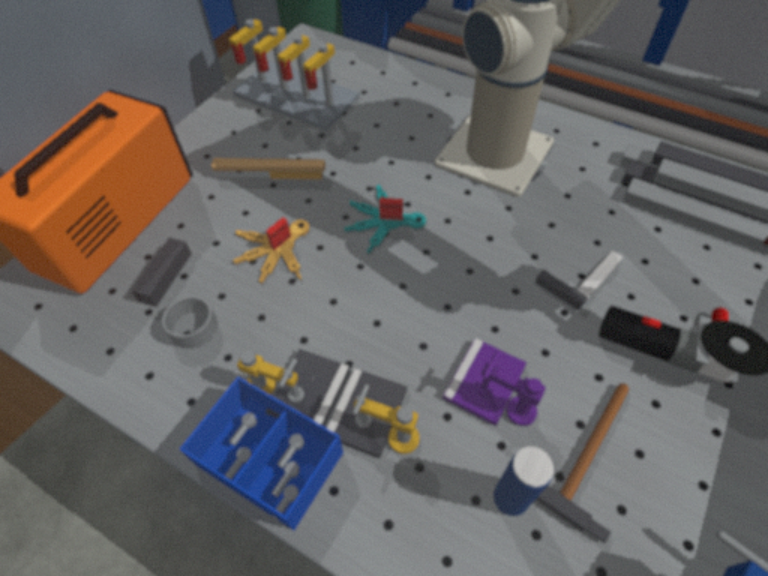

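View pics/side0.png

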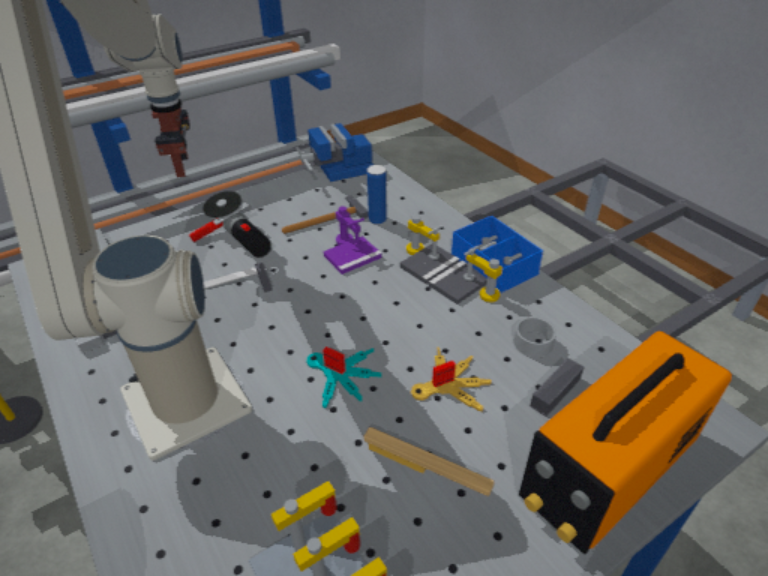

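The scene view, at 768x576, shows these candidates:
- **Gauge:** the brass gauge with a red block at (278,235), scene px (178,168), and a teal look-alike at (390,210).
- **Clamp:** the yellow clamps and dark plates at (340,395), and a purple look-alike at (495,385).

I choose the brass gauge and the yellow-clamped plates. Next I measure both and check the gauge in a crop.

Run:
```python
from h import *
S=get_image("scene");D=get_image("side")
cr=[cv2.resize(S["frame"][130:200,140:230],(540,420),interpolation=cv2.INTER_CUBIC)]
cv2.imwrite("pics/crop1.png",cr[0])
for n,p,g,gap in (("scene",S,(178,168),(228,262)),("side",D,(302,256),(300,178))):
    hsv=cv2.cvtColor(p["frame"],cv2.COLOR_BGR2HSV);H,s,V=[hsv[...,i].astype(int) for i in range(3)]
    yy,xx=np.mgrid[:384,:512]
    near=np.hypot(xx-g[0],yy-g[1])<45
    red=near&((H<6)|(H>172))&(s>140)
    br=near&(H>=9)&(H<30)&(s>80)
    def W(m,z):return np.array([pix2w(p,u,v,z)[:2] for v,u in zip(*np.nonzero(m))])
    r=W(red,36);b=W(br,8)
    print(n,red.sum(),br.sum(),"red",r.mean(0).round(1),"brass",b.mean(0).round(1),"ang by tail->brass")
    c=r.mean(0);d=b-c;rad=np.hypot(*d.T);a=np.degrees(np.arctan2(d[:,1],d[:,0]))
    print(np.histogram(a[rad>60],np.arange(-180,181,15)),rad.max())
    bright=(np.hypot(xx-gap[0],yy-gap[1])<35)&(V>170)&(s<50)
    q=W(bright,16);k,l,st,ce=cv2.connectedComponentsWithStats(bright.astype(np.uint8))
    for i in range(1,k):
        if st[i,4]>30:
            m=l==i; w=W(m,16).astype(np.float32); print("strip",st[i,4],ce[i].round(),cv2.minAreaRect(w), cv2.boxPoints(cv2.minAreaRect(w)).round(0).tolist())
```

```text
scene 180 766 red [ 482.9 -274.5] brass [ 505.4 -275. ] ang by tail->brass
(array([ 7,  0,  0,  0,  0,  0, 34, 32,  0, 33, 45,  0, 40, 39,  0, 46, 18,
        0,  0,  0,  0,  0, 14, 19]), array([-180, -165, -150, -135, -120, -105,  -90,  -75,  -60,  -45,  -30,
        -15,    0,   15,   30,   45,   60,   75,   90,  105,  120,  135,
        150,  165,  180])) 108.80877000628902
strip 100 [223. 256.] ((702.1014404296875, 8.365777015686035), (77.80449676513672, 9.44837474822998), 8.997196197509766) [[663.0, 7.0], [664.0, -2.0], [741.0, 10.0], [740.0, 19.0]]
strip 104 [232. 259.] ((697.7781372070312, 33.316524505615234), (78.02633666992188, 10.005941390991211), 8.618269920349121) [[658.0, 32.0], [660.0, 23.0], [737.0, 34.0], [736.0, 44.0]]
side 179 649 red [ 482.5 -277.8] brass [ 495.1 -294. ] ang by tail->brass
(array([19,  0,  0,  0,  0,  1, 59, 21,  0, 56, 16,  0, 39, 11,  0, 25, 10,
        0,  0,  0,  0,  0, 11, 20]), array([-180, -165, -150, -135, -120, -105,  -90,  -75,  -60,  -45,  -30,
        -15,    0,   15,   30,   45,   60,   75,   90,  105,  120,  135,
        150,  165,  180])) 107.67791969628445
strip 35 [290. 180.] ((697.708251953125, 29.926416397094727), (76.1911849975586, 10.673070907592773), 9.34951400756836) [[659.0, 29.0], [661.0, 18.0], [736.0, 31.0], [734.0, 41.0]]
strip 38 [294. 183.] ((702.386962890625, 4.745283126831055), (81.17432403564453, 10.732999801635742), 8.382793426513672) [[661.0, 4.0], [663.0, -6.0], [743.0, 5.0], [742.0, 16.0]]
```

View pics/crop1.png

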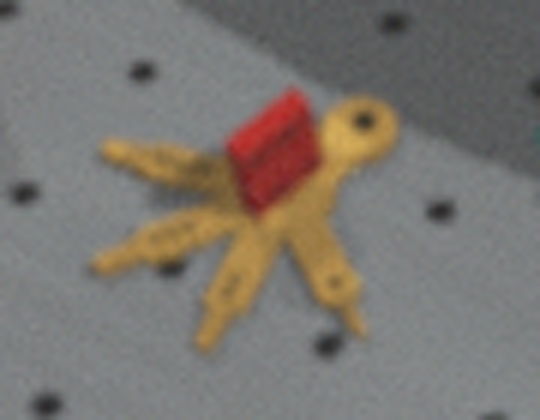

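The crop shows the brass gauge with its red block. The one-dot leaf is at lower right and the dots rise clockwise, so this is the right one. I'll pass over the gap first and take a wrist picture on the way.

Request:
servo_tool:
  deltas:
    - [[-31,-25,0],[0,0,0]]
    - [[-62,-50,0],[0,0,0]]
    - [[-93,-75,0],[0,0,0]]
    - [[-124,-100,0],[0,0,0]]
    - [[-155,-125,0],[0,0,0]]
  grip: -1

```text
t: 0.92
ee_pos: [339.8, 397.0, 222.8]
orientation: [0.63, 3.077, 0.0]
ft_force: [0.8, 0.6, 0.0]
width: 87.6
grasp_force: 0.0
```

Request:
servo_tool:
  deltas:
    - [[-31,-25,0],[0,0,0]]
    - [[-62,-50,0],[0,0,0]]
    - [[-93,-75,0],[0,0,0]]
    - [[-124,-100,0],[0,0,0]]
    - [[-155,-125,0],[0,0,0]]

```text
t: 1.33
ee_pos: [433.2, 220.9, 223.0]
orientation: [0.631, 3.077, 0.001]
ft_force: [0.7, 1.3, -1.1]
width: 87.7
grasp_force: 0.0
```

Request:
servo_tool:
  deltas:
    - [[-31,-25,0],[0,0,-0.06]]
    - [[-62,-50,0],[0,0,-0.12]]
    - [[-93,-75,0],[0,0,-0.18]]
    - [[-124,-100,0],[0,0,-0.24]]
    - [[-155,-125,0],[0,0,-0.28]]

```text
t: 1.75
ee_pos: [526.5, 44.7, 223.0]
orientation: [0.191, 3.135, 0.0]
ft_force: [0.2, 0.6, -0.9]
width: 87.9
grasp_force: 0.0
```

Run:
```python
from h import *
w=get_image("wrist");np.savez("w1.npz",**{k:w[k] for k in("frame","depth","K","pose")})
o=ctrl.get_obs();print(o["t"],o["ee_pos"],o["orientation"],o["qpos"]);print(w["K"],w["pose"].round(3).tolist())
cv2.imwrite("pics/w1.png",cv2.resize(w["frame"],(768,576)))
```

```text
1.8 [530.00444276  39.69214653 223.32375511] [ 0.19170508  3.13179323 -0.00353487] [ 0.05392648  0.28396316  1.83807572 -0.003165    1.01590517 -1.39293472]
[[297.31863964   0.         255.91631774]
 [  0.         297.31863964 195.12555812]
 [  0.           0.           1.        ]] [[0.122, 0.95, 0.287, 447.54], [0.993, -0.117, -0.034, 54.811], [0.001, 0.289, -0.957, 385.064], [0.0, 0.0, 0.0, 1.0]]
```

View pics/w1.png

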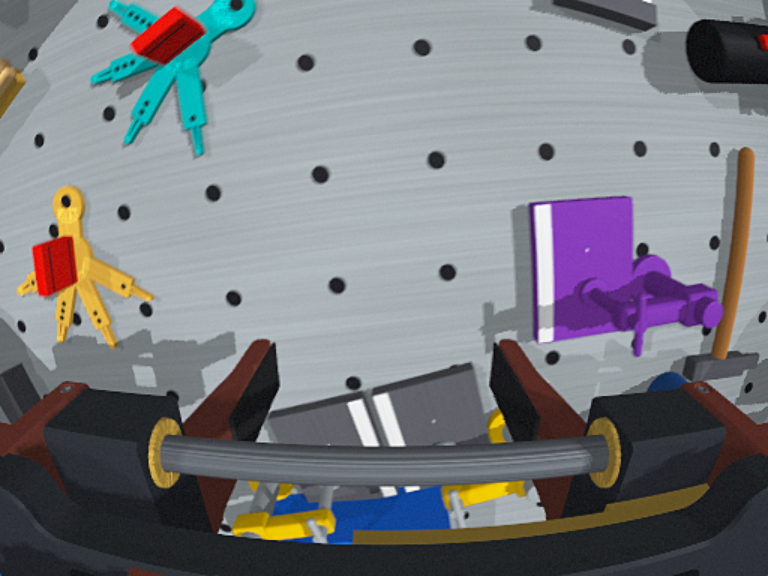

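The wrist view at 768 px shows the brass gauge at left, with the block at (55,265). The gap mouth lies between the white strips at about (367,398), and the purple plate look-alike is at right. I'll measure the gauge and gap with the fisheye model.

```bash
cat >> h.py <<'E'
def fish(p,u,v,z):
    K=p["K"];T=p["pose"];u=np.asarray(u,float);v=np.asarray(v,float)
    a=(u-K[0,2])/K[0,0];b=(v-K[1,2])/K[1,1];r=np.hypot(a,b)+1e-9
    d=np.stack([a/r*np.sin(r),b/r*np.sin(r),np.cos(r)],-1)@T[:3,:3].T
    return T[:3,3]+d*((z-T[2,3])/d[...,2])[...,None]
def strips(p,box,zt=16,thr=170):
    hsv=cv2.cvtColor(p["frame"],cv2.COLOR_BGR2HSV)
    m=np.zeros((384,512),np.uint8);u0,v0,u1,v1=box
    m[v0:v1,u0:u1]=((hsv[...,2]>thr)&(hsv[...,1]<60))[v0:v1,u0:u1]
    k,l,st,ce=cv2.connectedComponentsWithStats(m,connectivity=4)
    out=[]
    for i in range(1,k):
        if st[i,4]>25:
            v,u=np.nonzero(l==i);w=fish(p,u,v,zt)[:,:2].astype(np.float32)
            out.append((st[i].tolist(),w))
    return out
E
python3 - <<'E'
from h import *
p=dict(np.load("w1.npz"))
for st,w in strips(p,(215,255,290,302)):
    print(st,cv2.minAreaRect(w),cv2.boxPoints(cv2.minAreaRect(w)).round(0).tolist())
hsv=cv2.cvtColor(p["frame"],cv2.COLOR_BGR2HSV);H,s,V=[hsv[...,i].astype(int) for i in range(3)]
yy,xx=np.mgrid[:384,:512];near=(xx<110)&(yy>115)&(yy<235)
b=near&(H>=9)&(H<30)&(s>80);r=near&((H<6)|(H>172))&(s>140)
v,u=np.nonzero(b);B=fish(p,u,v,8)[:,:2]
from scipy.optimize import minimize
v,u=np.nonzero(r);print("red",fish(p,u,v,36)[:,:2].mean(0),"brass",B.mean(0))
# template fit: points of known footprint; maximise overlap
def foot(c,t):
    d=B-c;a=np.hypot(*d.T);q=np.degrees(np.arctan2(d[:,1],d[:,0]))-t
    x=a*np.cos(np.radians(q));y=a*np.sin(np.radians(q));dist=np.maximum(a-27,0)
    for L in(67.5,22.5,-22.5,-67.5):
        ca,sa=np.cos(np.radians(L)),np.sin(np.radians(L));X=x*ca+y*sa;Y=-x*sa+y*ca
        e1=np.hypot(np.maximum(X-80,0)+np.maximum(-X,0),np.maximum(abs(Y)-11,0))
        e2=np.hypot(np.maximum(X-106,0)+np.maximum(-X,0),np.maximum(abs(Y)-4,0));dist=np.minimum(dist,np.minimum(e1,e2))
    e=np.hypot(np.maximum(-x-55,0)+np.maximum(x,0),y);dist=np.minimum(dist,np.maximum(e-21,0))
    return (dist**2).mean()
best=min((minimize(lambda z:foot(z[:2],z[2]),[483,-276,t],method="Nelder-Mead") for t in(-15,-7,0)),key=lambda m:m.fun);print(best.x,best.fun)
E
```

```text
[215, 255, 18, 11, 146] ((648.1448364257812, -15.930912017822266), (24.976594924926758, 16.433265686035156), 84.0931625366211) [[639.0, -28.0], [655.0, -29.0], [658.0, -4.0], [641.0, -3.0]]
[240, 255, 19, 5, 47] ((647.285888671875, 21.014484405517578), (25.429729461669922, 6.463173866271973), 83.42281341552734) [[643.0, 9.0], [649.0, 8.0], [652.0, 33.0], [646.0, 34.0]]
[249, 262, 21, 36, 374] ((689.0916748046875, 30.448198318481445), (65.2025375366211, 15.064190864562988), 9.587443351745605) [[656.0, 32.0], [658.0, 18.0], [722.0, 28.0], [720.0, 43.0]]
[231, 266, 22, 32, 329] ((689.6177368164062, 4.601886749267578), (57.7733039855957, 15.399740219116211), 9.081520080566406) [[660.0, 8.0], [662.0, -8.0], [719.0, 2.0], [717.0, 17.0]]
red [ 484.14921535 -277.60701792] brass [ 501.46264653 -265.32207839]
[ 483.93150881 -273.08232873   -9.29804073] 0.29271764281881546
```

Request:
servo_tool:
  deltas:
    - [[1,-38,10],[0,0,0]]
    - [[2,-76,20],[0,0,0]]
    - [[3,-114,30],[0,0,0]]
    - [[4,-152,40],[0,0,0]]
    - [[5,-190,50],[0,0,0.02]]

```text
t: 2.22
ee_pos: [496.9, -142.9, 172.5]
orientation: [0.227, 3.133, -0.0]
ft_force: [0.5, -0.0, -0.1]
width: 88.1
grasp_force: 0.0
```

Request:
servo_tool:
  deltas:
    - [[1,-38,10],[0,0,0]]
    - [[2,-76,20],[0,0,0]]
    - [[4,-114,30],[0,0,0]]
    - [[5,-128,50],[0,0,0]]
    - [[5,-128,60],[0,0,0]]

```text
t: 2.63
ee_pos: [472.9, -270.0, 111.4]
orientation: [-0.233, -3.133, 0.0]
ft_force: [-0.8, 0.4, -0.3]
width: 88.1
grasp_force: 0.0
```

Run:
```python
from h import *
w=get_image("wrist")
o=ctrl.get_obs();print(o["t"],o["ee_pos"],o["orientation"])
r=R.from_rotvec(o["orientation"]).as_matrix();print(np.degrees(np.arctan2(r[1,1],r[0,1])))
cv2.imwrite("pics/w2.png",w["frame"])
hsv=cv2.cvtColor(w["frame"],cv2.COLOR_BGR2HSV);H,s,V=[hsv[...,i].astype(int) for i in range(3)]
m=((H<6)|(H>172))&(s>170)&(V>120)
k,l,st,ce=cv2.connectedComponentsWithStats(m.astype(np.uint8))
for i in range(1,k):
    if st[i,4]>100:
        v,u=np.nonzero(l==i);print(st[i],cv2.minAreaRect(fish(w,u,v,62)[:,:2].astype(np.float32)))
```

```text
2.6833 [ 472.00589191 -267.68554524  109.85363696] [-2.32088050e-01 -3.12970362e+00 -2.74464979e-03]
81.51766323640855
[ 242  181   18   74 1224] ((475.75958251953125, -273.95501708984375), (13.007070541381836, 60.277923583984375), 80.52761840820312)
```

View pics/w2.png

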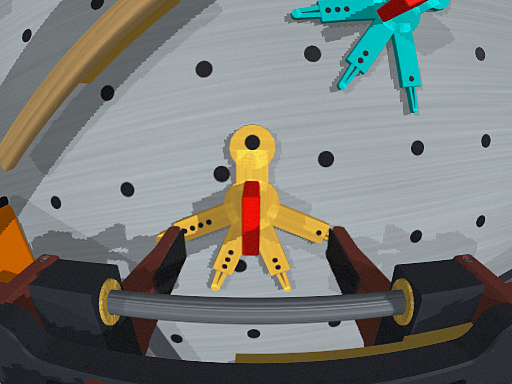

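The wrist view shows the brass gauge below, with its block at (250,218) aligned with the fingers' midplane. I shift slightly, descend and grip.

Request:
servo_tool:
  deltas:
    - [[-6,-3,20],[0,0,0]]
    - [[-11,-6,45],[0,0,0]]
    - [[-11,-6,70],[0,0,0]]
    - [[-11,-6,90],[0,0,0]]
    - [[-11,-6,90],[0,0,0]]

```text
t: 3.1
ee_pos: [482.1, -272.0, 19.8]
orientation: [-0.225, -3.128, -0.005]
ft_force: [-0.7, 0.6, -0.5]
width: 87.8
grasp_force: 0.0
```

Request:
servo_tool:
  deltas:
    - [[0,0,0],[0,0,0]]
    - [[0,0,0],[0,0,0]]
    - [[0,0,0],[0,0,0]]
    - [[0,0,0],[0,0,0]]
    - [[0,0,0],[0,0,0]]
  grip: 1

```text
t: 3.52
ee_pos: [484.5, -275.0, 23.9]
orientation: [0.227, 3.132, -0.001]
ft_force: [-0.4, 0.3, 0.3]
width: 57.9
grasp_force: 0.0
```

Request:
servo_tool:
  deltas:
    - [[0,0,0],[0,0,0]]
    - [[0,0,0],[0,0,0]]
    - [[0,0,0],[0,0,0]]
    - [[0,0,0],[0,0,0]]
    - [[0,0,0],[0,0,0]]

```text
t: 3.93
ee_pos: [483.8, -274.7, 22.7]
orientation: [-0.227, -3.133, -0.0]
ft_force: [0.2, 0.8, 0.4]
width: 24.5
grasp_force: 0.0
```

Request:
servo_tool:
  deltas:
    - [[0,0,0],[0,0,0]]
    - [[0,0,0],[0,0,0]]
    - [[0,0,0],[0,0,0]]
    - [[0,0,0],[0,0,0]]
    - [[0,0,0],[0,0,0]]

```text
t: 4.35
ee_pos: [483.9, -274.8, 22.6]
orientation: [0.227, 3.133, -0.0]
ft_force: [0.5, -1.6, -1.4]
width: 14.0
grasp_force: 30.0
```

Run:
```python
from h import *
for i in range(3):
    o=ctrl.get_obs();print(o["t"],o["ee_pos"],o["orientation"],o["ft_force"],o["width"],o["grasp_force"])
    get_image("wrist")
```

```text
4.35 [ 483.86005358 -274.79291583   22.63323842] [ 2.27214697e-01  3.13331589e+00 -1.78248046e-04] [ 0.45975437 -1.57583486 -1.41174742] 13.996295234309509 29.991577863693237
4.4 [ 483.85908725 -274.77378736   22.62886672] [ 2.27228522e-01  3.13331450e+00 -1.67461228e-04] [ 0.27611605 -2.30620298 -0.39302749] 13.929123405816894 29.991917610168457
4.45 [ 483.81832709 -274.76229053   22.60041768] [-2.27184744e-01 -3.13331633e+00  5.17308228e-05] [ 0.73428021 -1.73224418 -1.27986992] 13.626809815501852 29.991933703422546
```

Request:
servo_tool:
  deltas:
    - [[0,0,-25],[0,0,0]]
    - [[0,20,-50],[0,0,0.1]]
    - [[1,55,-60],[0,0,0.22]]
    - [[2,90,-60],[0,0,0.34]]
    - [[3,125,-60],[0,0,0.46]]

```text
t: 4.92
ee_pos: [499.0, -149.9, 83.5]
orientation: [0.945, 2.995, 0.0]
ft_force: [0.5, 0.9, -2.2]
width: 13.8
grasp_force: 30.0
```

Request:
servo_tool:
  deltas:
    - [[17,31,0],[0,0,0.11]]
    - [[33,62,0],[0,0,0.22]]
    - [[50,93,0],[0,0,0.33]]
    - [[66,124,0],[0,0,0.41]]
    - [[66,124,0],[0,0,0.41]]

```text
t: 5.33
ee_pos: [515.1, -6.4, 82.6]
orientation: [-1.526, -2.745, -0.002]
ft_force: [-0.5, -0.4, -2.9]
width: 14.0
grasp_force: 30.0
```

Request:
servo_tool:
  deltas:
    - [[0,0,20],[0,0,0]]
    - [[0,0,20],[0,0,0]]
    - [[0,0,20],[0,0,0]]
    - [[0,0,20],[0,0,0]]

```text
t: 5.67
ee_pos: [514.6, -11.7, 62.8]
orientation: [-1.525, -2.746, 0.001]
ft_force: [-1.2, 0.7, -2.8]
width: 13.9
grasp_force: 30.0
```

Run:
```python
from h import *
w=get_image("wrist");np.savez("w3.npz",**{k:w[k] for k in("frame","depth","K","pose")})
o=ctrl.get_obs();print(o["t"],o["ee_pos"],o["orientation"],o["qpos"][5],o["width"],o["grasp_force"])
r=R.from_rotvec(o["orientation"]).as_matrix();print(np.degrees(np.arctan2(r[1,1],r[0,1])))
cv2.imwrite("pics/w3.png",cv2.resize(w["frame"],(768,576)))
```

```text
5.7167 [514.99481525 -11.82321685  63.04210845] [1.52604741e+00 2.74602898e+00 6.65381097e-05] -0.6024483337654949 13.982528181062637 29.990809857845306
31.875621987460185
```

View pics/w3.png

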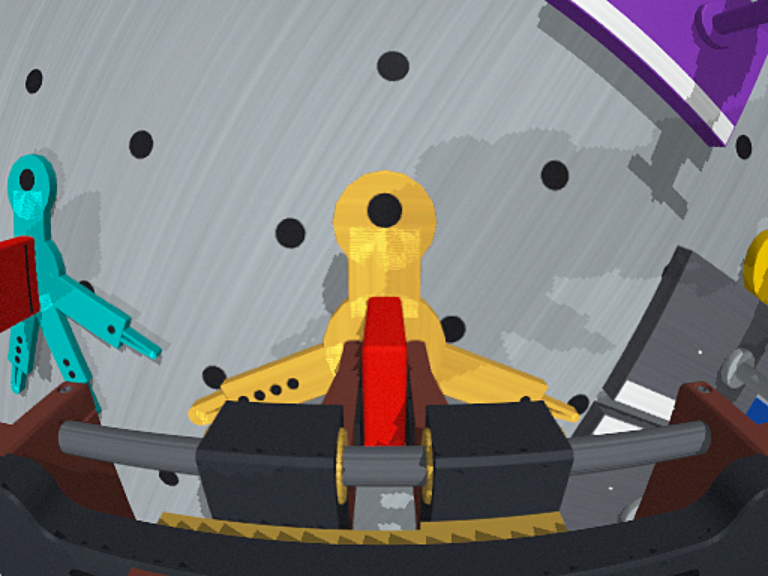

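The wrist view shows the gauge held straight. Leaf 1's tip is at (575,415) and the gap mouth at about (605,402). I measure the tip and the gap lines.

```bash
cat >> h.py <<'E'
def tip(p,box,z):
    hsv=cv2.cvtColor(p["frame"],cv2.COLOR_BGR2HSV);H,s,V=[hsv[...,i].astype(int) for i in range(3)]
    m=np.zeros((384,512),bool);u0,v0,u1,v1=box
    m[v0:v1,u0:u1]=((H>=9)&(H<32)&(s>110)&(V>90))[v0:v1,u0:u1]
    v,u=np.nonzero(m);return fish(p,u,v,z)[:,:2]
E
python3 - <<'E'
from h import *
p=dict(np.load("w3.npz"))
for st,w in strips(p,(385,245,470,300),thr=150):
    r=cv2.minAreaRect(w);print(st,r,cv2.boxPoints(r).round(1).tolist())
w=tip(p,(290,225,400,285),48.4)
phi=np.radians(31.9-90+67.5);ax=np.array([np.cos(phi),np.sin(phi)]);n=np.array([-ax[1],ax[0]]);c=np.array([515,-11.8])
X=(w-c)@ax;Y=(w-c)@n
print("leaf X max",X.max())
for a in range(50,112,5):
    s=(X>a)&(X<a+5)
    if s.any():print(a,Y[s].min().round(1),Y[s].max().round(1),Y[s].mean().round(1))
E
```

```text
[385, 245, 24, 26, 375] ((636.6582641601562, 17.85251235961914), (23.04903221130371, 24.700889587402344), 28.64080810546875) [[620.5999755859375, 23.200000762939453], [632.5, 1.5], [652.7000122070312, 12.5], [640.9000244140625, 34.20000076293945]]
[410, 253, 40, 28, 564] ((682.659912109375, 30.312177658081055), (52.902034759521484, 14.799710273742676), 9.245108604431152) [[655.4000244140625, 33.400001525878906], [657.7000122070312, 18.799999237060547], [710.0, 27.299999237060547], [707.5999755859375, 41.900001525878906]]
[395, 277, 33, 13, 224] ((677.1600952148438, 3.904855728149414), (33.8895263671875, 14.112890243530273), 8.943432807922363) [[659.2999877929688, 8.199999809265137], [661.5, -5.699999809265137], [695.0, -0.4000000059604645], [692.7999877929688, 13.5]]
leaf X max 104.59192392707497
50 -7.0 14.6 4.1
55 -5.2 14.6 5.1
60 -3.5 14.6 6.0
65 -0.8 14.5 7.4
70 2.5 14.4 8.9
75 2.8 13.3 8.0
80 2.4 7.9 5.4
85 -1.4 7.4 3.6
90 -1.9 7.2 2.9
95 -1.1 7.0 2.8
100 -0.9 5.0 1.8
```

Request:
servo_tool:
  deltas:
    - [[-4,10,12],[0,0,0.003]]
    - [[-8,20,24],[0,0,0.003]]
    - [[-13,32,34],[0,0,0.003]]
    - [[-13,32,38],[0,0,0.003]]
    - [[-13,32,38],[0,0,0.003]]

```text
t: 6.13
ee_pos: [548.7, -5.9, 24.3]
orientation: [-1.53, -2.743, 0.001]
ft_force: [-0.8, 0.4, -2.3]
width: 14.1
grasp_force: 30.0
```

```bash
cat >> h.py <<'E'
def look(ang,zt=10.5,box=(290,200,500,300),sb=(385,230,512,310),name=None,thr=150,phi=9.2,M=(658.5,13.5)):
    w=get_image("wrist");o=ctrl.get_obs();r=R.from_rotvec(o["orientation"]).as_matrix();psi=np.degrees(np.arctan2(r[1,1],r[0,1]))
    print("t",o["t"],"ee",o["ee_pos"].round(2),"psi",psi.round(2),"F",o["ft_force"].round(1),"M",o["moment"].round(2),"tilt",r[:2,2].round(4),"w",round(o["width"],2))
    th=np.radians(psi-90);ax=o["ee_pos"][:2]-1.6*np.array([np.cos(th),np.sin(th)])
    f=np.radians(phi);U=np.array([np.cos(f),np.sin(f)]);N=np.array([-U[1],U[0]])
    l=th+np.radians(ang);tp=ax+106*np.array([np.cos(l),np.sin(l)])-np.array(M)
    print("leafdir",np.degrees(l).round(2),"tip depth",(tp@U).round(2),"lat",(tp@N).round(2))
    for st,s in strips(w,sb,thr=thr):
        s=s-np.array(M);X=s@U;Y=s@N
        print("strip",st[4],"X",np.percentile(X,[1,99]).round(1),"Y",np.percentile(Y,[2,98]).round(1))
    t=tip(w,box,zt)-np.array(M);X=t@U;Y=t@N
    for a in range(-45,30,5):
        k=(X>a)&(X<a+5)&(abs(Y)<14)
        if k.sum()>3:print("leaf",a,np.percentile(Y[k],[3,97]).round(1))
    k=abs(Y)<6
    if k.any():print("leaf max X",X[k].max())
    if name:cv2.imwrite(name,cv2.resize(w["frame"],(768,576)))
E
python3 - <<'E'
from h import *
look(67.5,name="pics/w4.png")
E
```

```text
t 6.1833 ee [548.16  -5.87  24.63] psi 31.72 F [ 0.  -0.7 -2.5] M [-0.04  0.02 -0.01] tilt [-0.0013  0.    ] w 13.85
leafdir 9.22 tip depth -6.63 lat 0.03
strip 655 X [-31.8 -13.2] Y [ 9.6 41. ]
strip 85 X [81.2 89. ] Y [46.5 66.8]
strip 643 X [ 0.6 44.9] Y [ 6.1 19.7]
leaf -45 [-0.9 12.6]
leaf -40 [ 1.5 12.5]
leaf -35 [ 2.9 10.6]
leaf -30 [0.5 5.8]
leaf -25 [-2.6  5.6]
leaf -20 [-3.1  5.2]
leaf -15 [-8.9  4.4]
leaf -10 [-10.6   2.5]
leaf max X -6.503035524068594
```

View pics/w4.png

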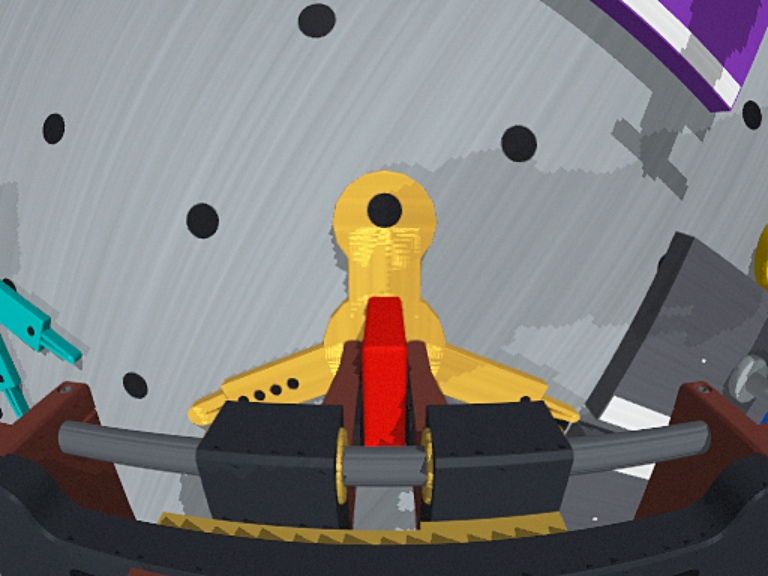

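The tip sits just before the mouth, centred. Now I slide leaf 1 in.

Request:
servo_tool:
  deltas:
    - [[-1.5,3.7,0],[0,0,0]]
    - [[-3.1,7.4,0],[0,0,0]]
    - [[-4.6,11.1,0],[0,0,0]]
    - [[-6.1,14.8,0],[0,0,0]]
    - [[-7.7,18.5,0],[0,0,0]]

```text
t: 6.6
ee_pos: [569.4, -2.2, 25.1]
orientation: [1.529, 2.744, 0.0]
ft_force: [-0.1, 0.2, -1.7]
width: 13.8
grasp_force: 30.0
```

Request:
servo_tool:
  deltas:
    - [[-1.1,2.6,0],[0,0,0]]
    - [[-2.2,5.3,0],[0,0,0]]
    - [[-3.3,8,0],[0,0,0]]
    - [[-4.2,10.2,0],[0,0,0]]
    - [[-4.2,10.2,0],[0,0,0]]

```text
t: 7.02
ee_pos: [579.0, -0.5, 24.4]
orientation: [-1.528, -2.743, 0.002]
ft_force: [-1.8, -1.2, -1.9]
width: 13.7
grasp_force: 30.0
```

Request:
servo_tool:
  deltas:
    - [[0,0,0],[0,0,0]]
    - [[0,0,0],[0,0,0]]

```text
t: 7.18
ee_pos: [579.0, -0.5, 24.4]
orientation: [-1.529, -2.743, 0.001]
ft_force: [-1.7, 0.1, -4.4]
width: 13.6
grasp_force: 30.0
```

Run:
```python
from h import *
look(67.5,name="pics/w5.png")
```

```text
t 7.2333 ee [ 5.7904e+02 -5.1000e-01  2.4400e+01] psi 31.75 F [-1.5 -0.6 -3.4] M [-0.12  0.54 -0.  ] tilt [-0.0011  0.    ] w 14.01
leafdir 9.25 tip depth 24.71 lat 0.44
strip 112 X [79.5 87. ] Y [46.7 66.7]
strip 48 X [129.5 140.5] Y [62.2 71.6]
strip 1011 X [10.4 75.1] Y [ 5.9 19.7]
leaf -45 [-9.1 12.9]
leaf -40 [-9.2 12.8]
leaf -35 [-8.5 12.9]
leaf -30 [-6.7 12.9]
leaf -25 [-5. 13.]
leaf -20 [-3.2 13.1]
leaf -15 [-0.8 13. ]
leaf -10 [ 2.  13.2]
leaf -5 [ 2.6 11.8]
leaf 0 [1.5 3.7]
leaf 5 [-2.1  2.7]
leaf 10 [-2.6  2.4]
leaf 15 [-7.7  2.5]
leaf 20 [-9.4  2.3]
leaf max X 23.876116189283888
```

View pics/w5.png

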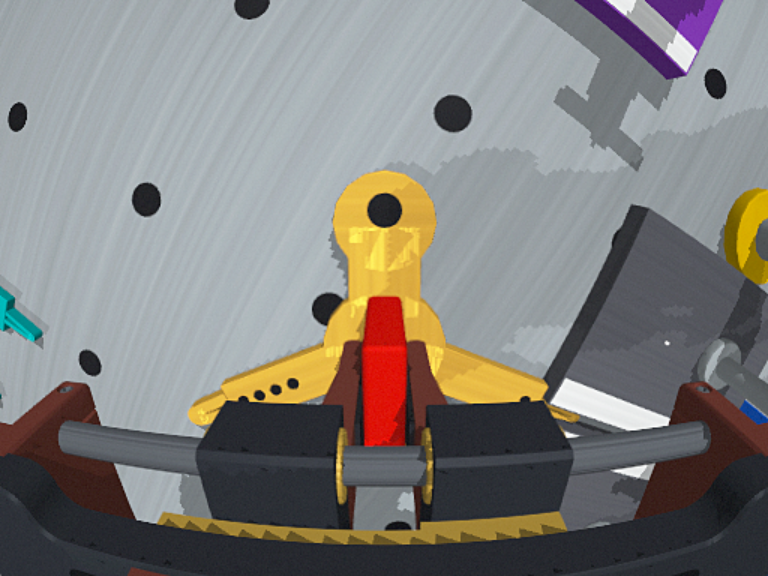

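Leaf 1 is in almost to its shoulder: the shoulder is at (548,388) beside the plate's front edge, with no resistance. I nudge it slightly further, then retract.

Request:
servo_tool:
  deltas:
    - [[-0.2,0.3,0],[0,0,0]]
    - [[-0.3,0.7,0],[0,0,0]]
    - [[-0.3,0.7,0],[0,0,0]]
    - [[-0.3,0.7,0],[0,0,0]]

```text
t: 7.57
ee_pos: [579.1, -0.5, 24.5]
orientation: [-1.528, -2.742, 0.002]
ft_force: [-5.6, -0.8, -0.4]
width: 14.1
grasp_force: 30.0
```

Run:
```python
from h import *
o=ctrl.get_obs();print(o["ee_pos"],o["ft_force"],o["moment"])
```

```text
[ 5.79089734e+02 -4.52474108e-01  2.44608368e+01] [-5.60890087 -0.82115685 -0.40314954] [-0.21075153  0.97240641 -0.00207304]
```

The shoulder just touches at about 5 N, so leaf 1 is fully loose, and the mouth is 1.2 mm nearer than I estimated. I withdraw and turn to leaf 2.

Request:
servo_tool:
  deltas:
    - [[5,-12,0],[0,0,0]]
    - [[10,-24,0],[0,0,0]]
    - [[14.6,-35,0],[0,0,0]]
    - [[14.6,-35,0],[0,0,0]]

```text
t: 7.9
ee_pos: [541.3, -6.5, 24.6]
orientation: [-1.529, -2.743, 0.001]
ft_force: [-1.0, 0.7, -2.9]
width: 13.9
grasp_force: 30.0
```

Request:
servo_tool:
  deltas:
    - [[0,0,0],[0,0,-0.12]]
    - [[0,0,0],[0,0,-0.24]]
    - [[0,0,0],[0,0,-0.36]]
    - [[0,0,0],[0,0,-0.48]]
    - [[0,0,0],[0,0,-0.6]]

```text
t: 8.32
ee_pos: [544.8, -6.3, 25.1]
orientation: [0.64, 3.073, 0.001]
ft_force: [0.6, -0.0, -2.7]
width: 14.3
grasp_force: 30.0
```

Request:
servo_tool:
  deltas:
    - [[0,0,0],[0,0,-0.1]]
    - [[0,0,0],[0,0,-0.185]]
    - [[0,0,0],[0,0,-0.185]]
    - [[0,0,0],[0,0,-0.185]]

```text
t: 8.65
ee_pos: [544.3, -6.3, 25.0]
orientation: [0.367, 3.118, 0.0]
ft_force: [-0.8, -0.0, -3.6]
width: 14.0
grasp_force: 30.0
```

```bash
sed -i 's/M=(658.5,13.5)/M=(657.3,13.3)/' h.py
python3 - <<'E'
from h import *
look(22.5,sb=(256,230,500,330))
o=ctrl.get_obs();print(o["qpos"])
E
```

```text
t 8.7 ee [543.94  -6.31  24.9 ] psi 76.57 F [-0.3  0.3 -2.7] M [ 0.01 -0.01 -0.02] tilt [0.0014 0.    ] w 13.77
leafdir 9.07 tip depth -10.51 lat -0.86
strip 4634 X [-102.5  -18.6] Y [ 40.2 122.6]
strip 80 X [-61.1 -53.3] Y [128.7 142.1]
strip 333 X [-37.1  15.4] Y [170.9 185.4]
strip 60 X [ 9.5 27. ] Y [105.2 111.6]
strip 97 X [-46.3 -37.3] Y [-29.8 -16.8]
[-3.35033999e-02  6.11435932e-01  1.90675393e+00  9.20637036e-05
  6.21974578e-01 -1.36992831e+00]
```

Request:
servo_tool:
  deltas:
    - [[-3,2.8,0],[0,0,-0.002]]
    - [[-6.9,4.3,0],[0,0,-0.002]]
    - [[-11.5,6.2,0],[0,0,-0.002]]
    - [[-16,8.1,0],[0,0,-0.002]]
    - [[-20.3,9.9,0],[0,0,-0.002]]

```text
t: 9.12
ee_pos: [565.7, -1.4, 24.7]
orientation: [0.361, 3.121, -0.0]
ft_force: [-1.0, -2.1, -2.8]
width: 14.2
grasp_force: 30.0
```

Request:
servo_tool:
  deltas:
    - [[-1.4,0.6,0],[0,0,0]]
    - [[-2.8,1.2,0],[0,0,0]]
    - [[-2.8,1.2,0],[0,0,0]]

```text
t: 9.37
ee_pos: [568.1, -1.0, 24.5]
orientation: [-0.36, -3.121, 0.0]
ft_force: [1.2, -2.2, -4.4]
width: 13.7
grasp_force: 30.0
```

Run:
```python
from h import *
look(22.5,sb=(0,0,1,1))
```

```text
t 9.4167 ee [568.16  -1.03  24.59] psi 76.82 F [ 1.  -2.4 -4.2] M [-0.44 -0.11 -0.17] tilt [ 0.0003 -0.0001] w 14.02
leafdir 9.32 tip depth 14.23 lat 0.94
```

Request:
servo_tool:
  deltas:
    - [[-0.2,-0.5,0],[0,0,0]]
    - [[-1.9,0.2,0],[0,0,0.002]]
    - [[-3.8,1,0],[0,0,0.002]]
    - [[-5.7,1.8,0],[0,0,0.002]]
    - [[-5.7,1.8,0],[0,0,0.002]]

```text
t: 9.83
ee_pos: [574.4, -0.4, 24.7]
orientation: [0.363, 3.12, -0.0]
ft_force: [1.7, -1.8, -2.7]
width: 13.7
grasp_force: 30.0
```

Run:
```python
from h import *
look(22.5,sb=(0,0,1,1))
```

```text
t 9.8833 ee [ 5.7438e+02 -4.3000e-01  2.4740e+01] psi 76.72 F [-0.1 -1.  -3.5] M [-0.27 -0.1  -0.11] tilt [ 0.0006 -0.    ] w 13.93
leafdir 9.22 tip depth 20.47 lat 0.36
```

Request:
servo_tool:
  deltas:
    - [[-0.1,-0.3,0],[0,0,0]]
    - [[-1,0,0],[0,0,0]]
    - [[-2,0.5,0],[0,0,0]]
    - [[-2.9,0.9,0],[0,0,0]]
    - [[-2.9,0.9,0],[0,0,0]]

```text
t: 10.3
ee_pos: [577.1, -0.2, 24.7]
orientation: [-0.363, -3.121, 0.0]
ft_force: [0.3, -1.0, -2.2]
width: 14.1
grasp_force: 30.0
```

Run:
```python
from h import *
look(22.5,sb=(0,0,1,1))
```

```text
t 10.35 ee [ 5.7707e+02 -2.2000e-01  2.4660e+01] psi 76.72 F [ 0.8 -0.6 -2.2] M [-0.17  0.03 -0.11] tilt [ 0.0001 -0.    ] w 13.53
leafdir 9.22 tip depth 23.17 lat 0.13
```

Request:
servo_tool:
  deltas:
    - [[-0.8,0.2,0],[0,0,0]]
    - [[-1.6,0.5,0],[0,0,0]]
    - [[-2.3,0.8,0],[0,0,0]]
    - [[-2.3,0.8,0],[0,0,0]]
    - [[-2.3,0.8,0],[0,0,0]]

```text
t: 10.77
ee_pos: [579.0, 0.0, 24.5]
orientation: [-0.363, -3.12, 0.0]
ft_force: [-1.0, -1.7, -3.0]
width: 13.6
grasp_force: 30.0
```

Run:
```python
from h import *
look(22.5,sb=(0,0,1,1))
```

```text
t 10.8167 ee [5.7904e+02 4.0000e-02 2.4550e+01] psi 76.73 F [-1.2 -1.4 -3.7] M [-0.24  0.38 -0.14] tilt [-0.0007 -0.    ] w 13.7
leafdir 9.23 tip depth 25.15 lat 0.08
```

Leaf 2 also goes fully in and is loose, with only a light touch at the shoulder. I withdraw and turn to leaf 3.

Request:
servo_tool:
  deltas:
    - [[11.5,-4.7,0],[0,0,0]]
    - [[23,-9.5,0],[0,0,0]]
    - [[34.2,-14.2,0],[0,0,0]]
    - [[34.2,-14.2,0],[0,0,0]]

```text
t: 11.15
ee_pos: [540.6, -6.0, 24.5]
orientation: [-0.363, -3.118, 0.0]
ft_force: [0.2, 0.3, -2.1]
width: 14.0
grasp_force: 30.0
```

Request:
servo_tool:
  deltas:
    - [[0,0,0],[0,0,-0.12]]
    - [[0,0,0],[0,0,-0.24]]
    - [[0,0,0],[0,0,-0.36]]
    - [[0,0,0],[0,0,-0.48]]
    - [[0,0,0],[0,0,-0.6]]

```text
t: 11.57
ee_pos: [544.3, -5.7, 25.0]
orientation: [-0.584, 3.085, -0.0]
ft_force: [-0.1, -0.5, -2.3]
width: 14.1
grasp_force: 30.0
```

Request:
servo_tool:
  deltas:
    - [[0,0,0],[0,0,-0.1]]
    - [[0,0,0],[0,0,-0.185]]
    - [[0,0,0],[0,0,-0.185]]
    - [[0,0,0],[0,0,-0.185]]
    - [[0,0,0],[0,0,-0.185]]

```text
t: 11.98
ee_pos: [543.5, -5.8, 24.8]
orientation: [-0.854, 3.022, -0.0]
ft_force: [0.4, 0.3, -2.6]
width: 14.3
grasp_force: 30.0
```

Run:
```python
from h import *
look(-22.5,sb=(60,230,256,310),box=(60,200,250,310),name="pics/w6.png")
```

```text
t 12.0333 ee [543.29  -5.84  24.76] psi 121.59 F [ 0.6  0.7 -2.8] M [ 0.09 -0.03  0.01] tilt [0.0005 0.    ] w 13.65
leafdir 9.09 tip depth -11.08 lat -1.49
strip 4008 X [-91.1 -19.6] Y [-131.3  -62.4]
leaf max X -48.380235460084755
```

View pics/w6.png

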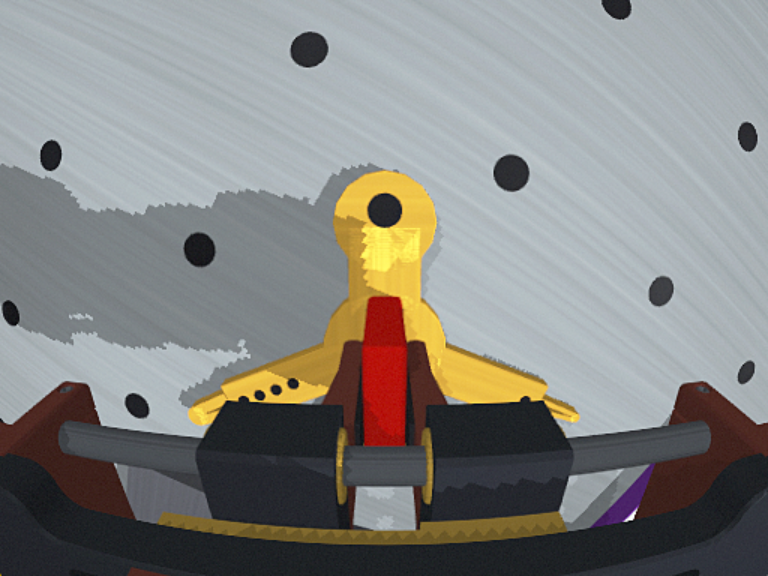

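The wrist view shows the gauge unchanged in the grip. Now leaf 3: I correct the lateral offset and enter gently.

Request:
servo_tool:
  deltas:
    - [[-0.5,1.3,0],[0,0,-0.002]]
    - [[-4.2,-0.2,0],[0,0,-0.002]]
    - [[-8,-1.8,0],[0,0,-0.002]]
    - [[-10.7,-2.9,0],[0,0,-0.002]]
    - [[-10.7,-2.9,0],[0,0,-0.002]]

```text
t: 12.45
ee_pos: [554.7, -2.6, 24.8]
orientation: [-0.861, 3.02, -0.001]
ft_force: [0.0, 0.2, -2.2]
width: 13.6
grasp_force: 30.0
```

Request:
servo_tool:
  deltas:
    - [[-1,-0.4,0],[0,0,0]]
    - [[-1.8,-0.8,0],[0,0,0]]
    - [[-2.8,-1.1,0],[0,0,0]]
    - [[-2.8,-1.1,0],[0,0,0]]

```text
t: 12.78
ee_pos: [556.2, -2.4, 24.5]
orientation: [0.861, -3.021, -0.0]
ft_force: [-0.9, -0.4, -2.4]
width: 13.9
grasp_force: 30.0
```

Run:
```python
from h import *
look(-22.5,sb=(0,0,1,1))
```

```text
t 12.8333 ee [556.15  -2.33  24.56] psi 121.8 F [ 0.1 -1.9 -3.3] M [-0.18  0.11 -0.09] tilt [-0.0006 -0.0001] w 13.58
leafdir 9.3 tip depth 2.18 lat 0.32
```

Request:
servo_tool:
  deltas:
    - [[0.1,-0.2,0],[0,0,0]]
    - [[-0.9,-0.6,0],[0,0,0]]
    - [[-1.8,-1,0],[0,0,0]]
    - [[-2.7,-1.4,0],[0,0,0]]
    - [[-3.6,-1.7,0],[0,0,0]]

```text
t: 13.25
ee_pos: [560.4, -2.0, 24.6]
orientation: [0.861, -3.021, 0.0]
ft_force: [-1.9, -2.6, -2.6]
width: 14.0
grasp_force: 30.0
```

Request:
servo_tool:
  deltas:
    - [[0,0,0],[0,0,0]]
    - [[0,0,0],[0,0,0]]

```text
t: 13.42
ee_pos: [560.5, -1.9, 24.6]
orientation: [-0.861, 3.021, -0.0]
ft_force: [-1.8, -2.6, -3.2]
width: 14.1
grasp_force: 30.0
```

Run:
```python
from h import *
look(-22.5,sb=(0,0,1,1))
```

```text
t 13.4667 ee [560.58  -1.88  24.66] psi 121.81 F [-0.5 -4.  -3.7] M [-0.55  0.16 -0.31] tilt [ 0.0003 -0.0001] w 13.9
leafdir 9.31 tip depth 6.62 lat 0.06
```

Request:
servo_tool:
  deltas:
    - [[0.2,-0.5,0],[0,0,0]]
    - [[-0.7,-0.9,0],[0,0,0]]
    - [[-1.6,-1.2,0],[0,0,0]]
    - [[-2.5,-1.6,0],[0,0,0]]
    - [[-2.5,-1.6,0],[0,0,0]]

```text
t: 13.88
ee_pos: [563.5, -1.8, 24.7]
orientation: [-0.861, 3.021, -0.0]
ft_force: [-1.0, -2.7, -3.7]
width: 13.8
grasp_force: 30.0
```

Run:
```python
from h import *
look(-22.5,sb=(0,0,1,1))
```

```text
t 13.9333 ee [563.53  -1.8   24.7 ] psi 121.82 F [-0.7 -3.  -3.4] M [-0.46  0.2  -0.23] tilt [ 0.0002 -0.    ] w 13.73
leafdir 9.32 tip depth 9.54 lat -0.31
```

Request:
servo_tool:
  deltas:
    - [[0.2,-0.5,0],[0,0,0]]
    - [[-0.7,-0.9,0],[0,0,0]]
    - [[-1.6,-1.2,0],[0,0,0]]
    - [[-1.6,-1.2,0],[0,0,0]]

```text
t: 14.27
ee_pos: [564.8, -1.9, 24.5]
orientation: [0.861, -3.02, -0.001]
ft_force: [-2.7, -1.3, -2.5]
width: 13.7
grasp_force: 30.0
```

Run:
```python
from h import *
look(-22.5,sb=(0,0,1,1))
```

```text
t 14.3167 ee [564.83  -1.9   24.52] psi 121.83 F [-3.6 -1.8 -2.9] M [-0.25  0.57 -0.1 ] tilt [-0.0011  0.    ] w 13.65
leafdir 9.33 tip depth 10.81 lat -0.6
```

Request:
servo_tool:
  deltas:
    - [[0.1,-0.3,0],[0,0,0]]
    - [[-0.4,-0.5,0],[0,0,0]]
    - [[-0.8,-0.7,0],[0,0,0]]
    - [[-0.8,-0.7,0],[0,0,0]]

```text
t: 14.65
ee_pos: [565.4, -2.0, 24.4]
orientation: [0.861, -3.019, -0.001]
ft_force: [-4.4, -0.1, -1.9]
width: 14.0
grasp_force: 30.0
```

Run:
```python
from h import *
look(-22.5,sb=(0,0,1,1))
```

```text
t 14.7 ee [565.44  -2.    24.41] psi 121.83 F [-5.4  0.3 -2.6] M [0.07 0.94 0.08] tilt [-0.002   0.0001] w 14.18
leafdir 9.33 tip depth 11.4 lat -0.78
```

Request:
servo_tool:
  deltas:
    - [[-0.4,-0.2,0],[0,0,0]]
    - [[-0.8,-0.3,0],[0,0,0]]
    - [[-0.8,-0.3,0],[0,0,0]]
    - [[-0.8,-0.3,0],[0,0,0]]

```text
t: 15.03
ee_pos: [565.8, -1.9, 24.3]
orientation: [0.861, -3.019, -0.001]
ft_force: [-5.9, -1.2, -1.7]
width: 13.9
grasp_force: 30.0
```

Run:
```python
from h import *
look(-22.5,sb=(0,0,1,1))
```

```text
t 15.0833 ee [565.81  -1.92  24.32] psi 121.83 F [-6.1 -0.1 -1.2] M [-0.09  1.15  0.03] tilt [-0.0029  0.0001] w 14.05
leafdir 9.33 tip depth 11.77 lat -0.78
```

Leaf 3 binds at about 11–12 mm deep, with about 6 N axial and no lateral force, so it is on both plates. I ease back, lower it to the table, re-seat it lightly, then release.

Request:
servo_tool:
  deltas:
    - [[1,0.4,0],[0,0,0]]
    - [[2.2,0.9,0],[0,0,0]]
    - [[2.2,0.9,0.8],[0,0,0]]
    - [[2.2,0.9,1.6],[0,0,0]]
    - [[2.2,0.9,1.6],[0,0,0]]

```text
t: 15.5
ee_pos: [565.6, -2.2, 23.6]
orientation: [-0.861, 3.02, -0.001]
ft_force: [-1.9, 2.1, 1.3]
width: 13.9
grasp_force: 30.0
```

Run:
```python
from h import *
look(-22.5,sb=(0,0,1,1))
```

```text
t 15.55 ee [565.66  -2.2   23.61] psi 121.83 F [-2.4  2.5  2.1] M [0.6  0.13 0.22] tilt [0.0016 0.0001] w 14.14
leafdir 9.33 tip depth 11.58 lat -1.03
```

Request:
servo_tool:
  deltas:
    - [[0,0.2,0.6],[0,0,0]]
    - [[0,0.4,1.2],[0,0,0]]
    - [[-0.5,0.2,1.4],[0,0,0]]
    - [[-0.8,0.2,1.4],[0,0,0]]
    - [[-0.8,0.2,1.4],[0,0,0]]

```text
t: 15.97
ee_pos: [565.8, -2.1, 22.6]
orientation: [-0.861, 3.021, -0.001]
ft_force: [-5.4, 0.6, 11.6]
width: 13.8
grasp_force: 30.0
```

Run:
```python
from h import *
look(-22.5,sb=(0,0,1,1))
```

```text
t 16.0167 ee [565.81  -2.06  22.63] psi 121.82 F [-4.2 -0.  10.4] M [0.11 0.73 0.19] tilt [ 0.0006 -0.0003] w 14.32
leafdir 9.32 tip depth 11.76 lat -0.94
```

It now lies flat on the table and is snug. I release and go straight up.

Request:
servo_tool:
  deltas:
    - [[0,0,-0.5],[0,0,0]]
    - [[0,0,-0.5],[0,0,0]]
    - [[0,0,-0.5],[0,0,0]]
    - [[0,0,-0.5],[0,0,0]]
    - [[0,0,-0.5],[0,0,0]]

```text
t: 16.43
ee_pos: [565.8, -2.0, 22.6]
orientation: [-0.861, 3.021, -0.001]
ft_force: [-3.2, -0.4, 7.1]
width: 14.1
grasp_force: 30.0
```

Request:
servo_tool:
  deltas:
    - [[0,0,0],[0,0,0]]
    - [[0,0,0],[0,0,0]]
    - [[0,0,0],[0,0,0]]
    - [[0,0,0],[0,0,0]]
    - [[0,0,0],[0,0,0]]
  grip: -0.2

```text
t: 16.85
ee_pos: [565.6, -1.8, 22.1]
orientation: [-0.861, 3.021, -0.0]
ft_force: [-0.1, 0.4, 0.6]
width: 43.4
grasp_force: 0.0
```

Request:
servo_tool:
  deltas:
    - [[0,0,0],[0,0,0]]
    - [[0,0,-5],[0,0,0]]
    - [[0,0,-20],[0,0,0]]
    - [[0,0,-50],[0,0,0]]
    - [[0,0,-85],[0,0,0]]

```text
t: 17.27
ee_pos: [563.9, -1.7, 106.7]
orientation: [0.86, -3.018, -0.002]
ft_force: [1.1, -0.2, 0.4]
width: 53.1
grasp_force: 0.0
```

Request:
servo_tool:
  deltas:
    - [[10,0,-30],[0,0,0]]
    - [[30,0,-60],[0,0,0]]
    - [[55,0,-90],[0,0,0]]
    - [[80,0,-110],[0,0,0]]
    - [[80,0,-110],[0,0,0]]

```text
t: 17.68
ee_pos: [496.3, -45.5, 221.3]
orientation: [-0.858, 3.018, -0.004]
ft_force: [0.6, 0.6, -0.1]
width: 52.8
grasp_force: 0.0
```

Run:
```python
from h import *
s=get_image("scene");w=get_image("wrist");d=get_image("side")
o=ctrl.get_obs();print(o["t"],o["ee_pos"],o["width"],o["ft_force"])
a=cv2.resize(s["frame"][200:310,150:300],(400,293),interpolation=cv2.INTER_CUBIC)
b=cv2.resize(d["frame"][140:250,230:380],(400,293),interpolation=cv2.INTER_CUBIC)
c=cv2.resize(w["frame"],(400,300))
cv2.imwrite("pics/end.png",np.vstack([np.hstack([a,b]),np.hstack([c,np.zeros_like(c)])]))
```

```text
17.8333 [497.76925749 -43.95805136 217.44232988] 52.373392617107285 [ 0.29208004 -0.14854719  0.55591314]
```

View pics/end.png

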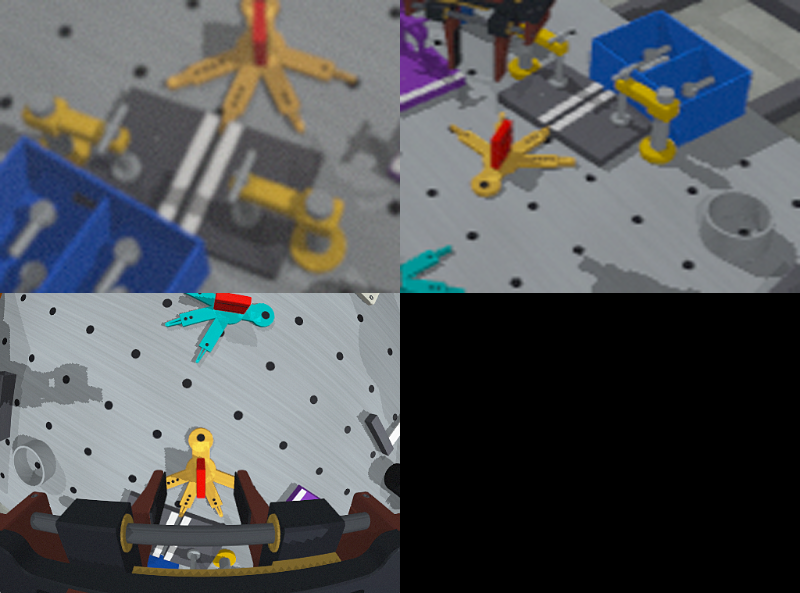

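The picture shows the gauge lying flat with leaf 3 in the gap mouth, at (228,120) in the top-left crop. The gripper is clear and the other things look undisturbed, so I hand in.

```bash
python3 -c "
from h import *
print(close_job())"
```

```text
the job is handed in; nothing more can be done
None
```

The job is handed in: leaves 1 and 2 went in to their shoulders and were loose. Leaf 3 (three dots) bound about 12 mm in, putting the gap at roughly 9.9 mm, and the gauge lies flat with that leaf snug in the gap and the robot clear.

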